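Gather the jigsaw pieces, then slide the magnifier to its click

ROBOT

A 6-joint arm with a two-finger parallel gripper is mounted at the origin on the work surface. World frame = base frame: x ahead of the robot, y to its left, z up, the work surface at z = 0. Lengths are in m, angles in degrees, forces in N, time in s.
With the tool pointing down it reaches from about 0.35 to 0.925 m from the base axis. Payload 6.4 kg.
Tool frame: the origin (TCP) lies at the centre of the arm's flange, where the gripper is bolted on; the fingertips stand 173 mm ahead of it and the grasp point (between the pads) lies 155 mm ahead of it (env.grasp_offset is the z of the grasp point in the tool frame, in m); z points along the fingers, y is the line along which they close (so a half turn about z gives the same grasp; the last joint's range is limited). The gripper opens to 85 mm and grips with 20 to 120 N. Pads are 22 mm wide; open, the fingers measure 114 mm over their backs; the gripper's body (76 mm by 85 mm) begins 54 mm behind the grasp point. The pads swing forward as they close: fully open they stand 13 mm farther back than shut.
Start: joints at [-83.658, 14.043, 89.255, -0, 76.702, -9.975], TCP at [0.183, -0.624, 0.405] pointing down, gripper open.
Joint ranges: [-179.41, 179.41], [-58.25, 129.5], [7.25, 145.43], [-54.29, 234.29], [11.92, 165.04], [-157.13, 157.13]. Speed limits (degrees/s): [147.25, 147.25, 180, 180, 180, 180].

INTERFACE

Orientations are given as [roll, pitch, yaw] about the fixed x, y, z axes, in that order (R = Rz(yaw) Ry(pitch) Rx(roll)).
In Python, from cell import env gives the robot as it stands.
- The arm moves only by the shell command python3 -m handwheel 'ROWS' [FORCE]. ROWS is JSON, a list that holds one entry, the list of rows, each a list of 7 numbers: the turn, a rotation vector about the tool's x, y, z in degrees, then the shift along the tool's x, y, z in cm, then the gripper command: -1 is fully open, 1 is shut, values between are in proportion. In form: [[[wx, wy, wz, tx, ty, tz, gripper], ...]]. A call has 1 to 8 rows; each row is the pose to reach, as a shift and turn from the pose commanded when the call began, along the tool's axes at that moment; what a row does not reach only later rows make up. A row lasts 1/12 s, in which the tool goes at most 41.7 mm and 7.16 degrees, less where a joint would pass 70% of its speed; a pose out of reach is approached as far as the arm can. A call with a gripper value outside its range is refused whole. The fingers move at their own pace and stop on an object; FORCE is the grip in N (left out, the last holds). Time passes only in rows, so rows that repeat a pose let the fingers close. It gives the time, the measured TCP pose, the force, the opening and the grip force at its end, in the units of the state.
- env.observe(): the state, without advancing time (a new reading comes with each control period).
- env.grab_frame(name): name is "scene" or "side" or "wrist"; returns the picture (420x560x3 uint8, red, green, blue); there is no depth.
- env.camera_info(name): a dict with "fovy" (degrees; the focal length in pixels is half the picture's height over the tangent of half this angle, whatever the lens; pixels are square), "cx", "cy" (the principal point, pixels), "k1" (the pictures are not rectified: a ray, as slopes to the right and down, at radius r is drawn at 1 + k1 r^2 times it, then the intrinsics apply), "eye" and "rotation" of the camera in the world; the wrist camera has in their place "T_tool_cam" (4x4, takes a point from camera to tool coordinates, whose origin is the TCP and whose axes are the flange's). Camera axes: x right, y down, z forward; pixel columns grow to the right and rows downward; lengths in m; the calibration is good to about 2 mm. A picture is of the moment at which its call begins: read the wrist's pose just before it. camera_info takes no time and is no camera call.
- env.close_job(): hands the job in; it is judged then, once.
Trained networks look in the newest picture that a camera, given by its name, has taken for a name from the list of things; names that differ only in an ending like _2 or _b are one class to them, and where a whole thing is asked for, a point or a joint stands for the part that bears it (a point fixed in the world has none). Each returns a list of dicts, best first, with "p" (0 to 1); they miss things now and then, are a little off and sometimes report something else, mostly with a low value. They report only what shows in the picture. A call takes as long as a camera call. They do not tell look-alikes from the thing itself.
- env.search_frame(camera, label): "rect" ([centre column, centre row, width, height] in pixels, round what is visible of it).
- env.pinpoint(camera, label): "at" ([column, row] in pixels: a listed point, or the origin of a listed thing).
The state is a dict: "clock": time; "q": joint angles; "qvel": joint speeds; "tau": joint torques, N m; "tcp_pos": TCP position; "orientation": TCP orientation; "force": force on the tool from outside, world axes, zero at the start; "torque": the same for the moment, N m; "opening": finger opening in m; "gripper_force": force on a finger pad.
Only numpy, scipy, OpenCV 4.12 (cv2) and the standard library are available. Lean on these libraries where they do the work, as an engineer would, in place of code of your own. Each camera call takes 0.05 s, during which the arm holds its last target. There are 200 camera calls.

TASK

Tip the hinged sorting tray up by its handle to about 30 degrees so that both loose jigsaw pieces slide down against its hinged side, and lower it gently back level without letting it drop. Then take the magnifier by its black grip and slide it along the rail until you feel the spring ball click into the notch, and stay there: finish still gripping it at the notch, and leave everything else on the table as it stands.

Things in the scene. Friction and masses are not known exactly. Their poses are not given: they have to be found in the camera images.
- stand: plywood magnifier stand fixed to the table; origin on the table top under the middle of the tray's hinged edge (hinge line 8 mm towards the tray). Its x points from the tray to the rail (away from the tray handle), y along the rail and the hinge, z up. Board 12 mm thick under the tray (x -168 to -3, y -100 to 100 mm) and the rail.
- rail_mid (a point): on the stand's aluminium rail top (30 mm wide, 360 mm along the stand's y, 50 mm above the table), midway along; 35, 20, 50 mm from the stand's origin. On it lies a dark steel strip 16 mm wide, top at 56 mm, with one 12 mm gap: the notch, seen from above as a bright gap, somewhere 0 to 60 mm from this point towards -y, different each time. The strip's outer ends are no notches.
- tray (a joint): angle of the tray (rad): 0 lying level on the stand, growing as the handle side is lifted (stop at 1.1). Light hinge, tray 0.45 kg with no spring: it falls shut when let go. White-floored wooden-rimmed tray 152 x 180 mm, rim 26 mm high, floor 4 mm thick, level floor 18 mm above the table.
- tray_handle (a point): middle of the tray's steel bar handle: a level round bar 12 mm thick, 100 mm long along the stand's y, above the tray's rim on the side away from the rail, 70 mm above the table when level (30 mm above the rim). Axes as the tray's. The bar may turn between the fingers.
- tray_hinge (a point): point on the tray's hinge line (along the stand's y), midway along it, 14 mm above the table; the handle bar lies 150 mm from it along the tray's -x and 56 mm along the tray's z, and turns about it.
- tray_far (a point): foot of the tray's inner wall on the hinged side, midway along it, on the floor's top; axes as the tray's (x towards the wall and the rail, z out of the floor). A piece lying against this wall has its origin at x of -17 to -33 mm; the floor is 144 mm long (x -144 to 0).
- piece_a: loose chunky wooden jigsaw piece, 34 x 34 x 10 mm with two round tabs reaching 28 mm from its centre on adjacent sides, 20 g; origin at the centre of its underside. Starts near the handle side of the tray; slides on the smooth floor at about 15 to 20 degrees.
- piece_b: the other loose wooden jigsaw piece, the same but with its tabs on opposite sides; origin at the centre of its underside.
- magnifier: the magnifier carriage, sliding along the rail; origin 60 mm above the table, under its grip, axes as the stand's. Starts at the stand's y = 130 to 100 mm; slides towards -y, stop at y = -90 mm; the notch lies between y = +20 and -40 mm. Drag up to 2 N. Grey block 44 x 50 mm, top 84 mm above the table; its 82 mm round lens, 118 mm above the table, reaches up to 125 mm from the grip over the tray's hinged side.
- thumb_grip (a point): black upright grip block on the carriage, 34 mm along the stand's x, 16 mm along its y (to be pinched along y), 46 mm high, from 84 to 130 mm above the table; this point is 106 mm above the table, on its centre line, axes as the stand's. The spring ball sits under its middle.
- ball (a joint): drop of the spring ball (10 mm) under the carriage (m): about 0.0006 on the flat strip, about 0.004 in the V-shaped notch, 0.0023 when some 2 mm off its centre. On entering, from about 5 mm before the centre, it pulls the carriage on with up to some 4 N; then it holds the carriage back, either way, until pushed with some 15 N.
- mug: white mug, 80 mm wide, 92 mm high, beside the tray; leave it. Origin under its centre.
- tape_roll: roll of clear tape lying flat, 72 mm wide, 24 mm high, on the other side of the tray; leave it. Origin under its centre.
- glue_bottle: white glue bottle, 48 mm wide, 120 mm high, beyond the rail; leave it. Origin under its centre.
- bead_jar: glass jar with metal lid, 66 mm wide, 75 mm high, beyond the rail; leave it. Origin under its centre.
- puzzle_box: open cardboard puzzle box 220 x 260 x 50 mm; leave it. Origin under its centre.
- pencil_pot: steel pot with pencils, 72 mm wide, 175 mm high; leave it. Origin under its centre.
- stapler: stapler, 130 x 34 x 50 mm; leave it. Origin under its centre.
Not all that is in view belongs to the job. Leave any turquoise look-alike of the piece_a alone.

How it is judged (in metres and radians):
On the way, in this order (a step that is already met when the one before it is completed fails the run):
1. the tray is tipped to about 30 degrees (23 to 40) with both pieces against its hinged side (value of joint tray between 0.4 and 0.7 rad and x of piece_a in the frame of tray_far between -0.042 and 0 m and z of piece_a in the frame of tray_far between -0.01 and 0.02 m and x of piece_b in the frame of tray_far between -0.042 and 0 m and z of piece_b in the frame of tray_far between -0.01 and 0.02 m), for 0.2 s.
2. the tray is back level with both pieces still against its hinged side (value of joint tray below 0.03 rad and x of piece_a in the frame of tray_far between -0.042 and 0 m and z of piece_a in the frame of tray_far between -0.01 and 0.02 m and x of piece_b in the frame of tray_far between -0.042 and 0 m and z of piece_b in the frame of tray_far between -0.01 and 0.02 m), for 0.2 s.
At the end, for the whole second after the job is handed in: the magnifier is still, its ball dropped over 2.3 mm into the notch (within about 2 mm of centre), the fingers pressing it with over 2 N; tray level within 0.03 rad, both pieces in it within 42 mm (origins) of the hinged-side wall (all of step 2 and value of joint ball above 0.0023 m and y of magnifier in the frame of stand below 0.05 m and linear speed of magnifier below 0.005 m/s and contact force between the fingers and magnifier above 2 N); the arm keeps its last pose, push and grip.
It fails at once if the tray was tipped far too steeply (over 50 degrees) (value of joint tray above 0.87 rad).
It fails at once if the tray was let drop (velocity of joint tray below -2 rad/s).
It fails at once if a bystander was pushed more than 30 mm (distance of any of mug, tape_roll, glue_bottle, bead_jar, puzzle_box, pencil_pot, stapler from where it was at the start of the episode above 0.03 m).
It also fails if it takes over 58 s, if anything falls off the work surface, if the arm or the gripper's body presses on something with over 40 N, if the wrist force passes 120 N, or if a joint passes its speed limit or range.

## Working session

There is one attempt and no reset: what is moved stays moved. The work goes in short steps, Python scripts to look and compute and a shell command to move; the robot and the scene stay as the last step left them, time stands still between calls to the robot, and variables do not carry over. Pictures are saved under pics/ and viewed, at most 10 in all, crops included, and the job is handed in when it is done.

```bash
mkdir -p pics; ls; cat > h.py <<'E'
import numpy as np,cv2
from scipy.spatial.transform import Rotation as R
from cell import env
def cam(n):
    c=env.camera_info(n); f=210/np.tan(np.radians(c["fovy"])/2)
    if n=="wrist":
        s=env.observe(); T=np.eye(4); T[:3,:3]=R.from_euler('xyz',s["orientation"],degrees=True).as_matrix(); T[:3,3]=s["tcp_pos"]
        T=T@np.array(c["T_tool_cam"]); return c,f,T[:3,3],T[:3,:3]
    return c,f,np.array(c["eye"]),np.array(c["rotation"])
def ray(n,px,C=None):
    c,f,e,M=C or cam(n); d=np.array([(px[0]-c["cx"])/f,(px[1]-c["cy"])/f]); u=d.copy()
    for _ in range(20): u=d/(1+c["k1"]*(u@u))
    return e,M@np.array([u[0],u[1],1])
def onz(n,px,z,C=None):
    e,d=ray(n,px,C); return e+d*(z-e[2])/d[2]
def proj(n,p,C=None):
    c,f,e,M=C or cam(n); q=M.T@(np.array(p)-e); u=q[:2]/q[2]; u=u*(1+c["k1"]*(u@u)); return u*f+[c["cx"],c["cy"]]
def grab(n,name):
    im=env.grab_frame(n); cv2.imwrite(f"pics/{name}.png",im[:,:,::-1]); return im
E
python3 - <<'E'
from h import *
s=env.observe(); print(s["clock"],s["tcp_pos"],s["orientation"],s["opening"])
ims=[]
for n in ("scene","side"):
    C=cam(n); print(n,C[2].round(3),C[3].round(2).tolist())
    ims.append(env.grab_frame(n)[:,:,::-1])
    for l,z in (("stand",0),("rail_mid",.05),("tray_handle",.07),("tray_hinge",.014),("tray_far",.018),("piece_a",.018),("piece_b",.018),("magnifier",.06),("thumb_grip",.106),("mug",0),("pencil_pot",0)):
        for r in env.pinpoint(n,l)[:3]: print(l,round(r["p"],2),np.round(r["at"]),onz(n,r["at"],z,C).round(3))
cv2.imwrite("pics/a.png",ims[0]);cv2.imwrite("pics/b.png",ims[1])
E
```

```text
pics
0.0 [ 0.18262042 -0.62358032  0.4035648 ] [-1.79890544e+02 -1.75299967e-02  1.63194621e+01] 0.08513472865933144
scene [1.438 0.315 0.918] [-131.82, -1.1, 109.6]Traceback (most recent call last):
  File "<stdin>", line 8, in <module>
  File "h.py", line 15, in onz
    e,d=ray(n,px,C); return e+d*(z-e[2])/d[2]
                                         ~^^^
IndexError: invalid index to scalar variable.
```

```bash
sed -i 's/np.array(c\["rotation"\])/R.from_euler("xyz",c["rotation"],degrees=True).as_matrix()/' h.py
python3 - <<'E'
from h import *
for n,k in (("scene","a"),("side","b")):
    C=cam(n); print(n,C[2].round(3),C[3].round(2).tolist())
    grab(n,k)
    for l,z in (("stand",0),("rail_mid",.05),("tray_handle",.07),("tray_hinge",.014),("tray_far",.018),("piece_a",.018),("piece_b",.018),("magnifier",.06),("thumb_grip",.106),("mug",0),("pencil_pot",0)):
        for r in env.pinpoint(n,l)[:3]: print(l,round(r["p"],2),np.round(r["at"]),onz(n,r["at"],z,C).round(3))
E
```

```text
scene [1.438 0.315 0.918] [[-0.34, 0.62, -0.71], [0.94, 0.24, -0.24], [0.02, -0.75, -0.67]]
stand 0.69 [281. 247.] [0.613 0.048 0.   ]
stand 0.6 [354. 230.] [0.47  0.229 0.   ]
stand 0.39 [284. 240.] [0.583 0.048 0.   ]
rail_mid 0.68 [290. 244.] [0.637 0.083 0.05 ]
rail_mid 0.41 [286. 292.] [0.794 0.124 0.05 ]
tray_handle 0.86 [299. 193.] [0.445 0.045 0.07 ]
tray_hinge 0.66 [283. 239.] [0.593 0.048 0.014]
tray_far 0.98 [286. 239.] [0.593 0.057 0.018]
tray_far 0.6 [285. 246.] [0.619 0.061 0.018]
tray_far 0.36 [326. 253.] [0.604 0.178 0.018]
piece_a 0.61 [304. 219.] [0.495 0.08  0.018]
piece_a 0.6 [269. 190.] [ 0.402 -0.067  0.018]
piece_a 0.55 [329. 194.] [0.351 0.12  0.018]
piece_b 0.61 [304. 219.] [0.495 0.08  0.018]
piece_b 0.6 [269. 190.] [ 0.402 -0.067  0.018]
piece_b 0.55 [329. 194.] [0.351 0.12  0.018]
magnifier 0.6 [328. 250.] [0.633 0.185 0.06 ]
magnifier 0.5 [329. 299.] [0.786 0.228 0.06 ]
thumb_grip 0.73 [327. 237.] [0.63  0.179 0.106]
thumb_grip 0.68 [287. 246.] [0.699 0.092 0.106]
mug 0.98 [232. 215.] [ 0.535 -0.137  0.   ]
pencil_pot 0.6 [327. 300.] [0.744 0.218 0.   ]
s
[... 372 characters left out ...]
ray_far 0.68 [252. 235.] [0.597 0.047 0.018]
tray_far 0.6 [151. 371.] [0.496 0.486 0.018]
piece_a 0.79 [331. 275.] [0.358 0.045 0.018]
piece_a 0.76 [279. 257.] [0.492 0.071 0.018]
piece_a 0.64 [300. 244.] [ 0.479 -0.001  0.018]
piece_b 0.79 [331. 275.] [0.358 0.045 0.018]
piece_b 0.76 [279. 257.] [0.492 0.071 0.018]
piece_b 0.64 [300. 244.] [ 0.479 -0.001  0.018]
magnifier 0.8 [207. 247.] [0.623 0.183 0.06 ]
magnifier 0.15 [317. 215.] [ 0.483 -0.078  0.06 ]
thumb_grip 0.79 [201. 230.] [0.638 0.182 0.106]
thumb_grip 0.74 [149. 370.] [0.444 0.52  0.106]
mug 0.96 [316. 216.] [ 0.523 -0.134  0.   ]
pencil_pot 0.75 [166. 254.] [ 0.737  0.219 -0.   ]
pencil_pot 0.19 [205. 245.] [0.682 0.136 0.   ]
```

View pics/a.png

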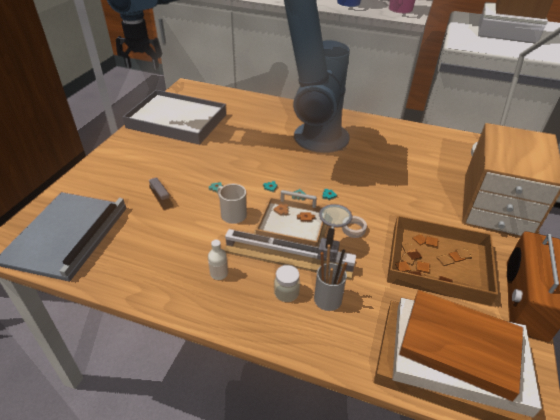

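View pics/b.png

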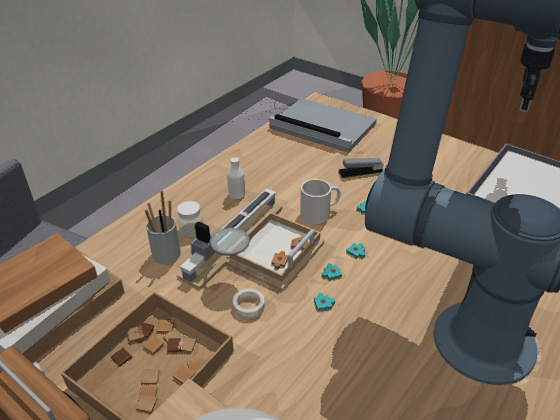

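```bash
cat >> h.py <<'E'
def rel(pos,rpy):
    "row (deg, cm) from the current pose to TCP pos, orientation rpy"
    s=env.observe(); A=R.from_euler('xyz',s["orientation"],degrees=True); B=R.from_euler('xyz',rpy,degrees=True)
    return np.r_[(A.inv()*B).as_rotvec(degrees=True).round(1),(A.inv().apply(np.array(pos)-s["tcp_pos"])*100).round(2)]
E
python3 - <<'E'
from h import *
print(np.array(env.camera_info("wrist")["T_tool_cam"]).round(3))
print(rel([.46,.06,.42],[180,0,90]))
E
```

```text
[[-0.002 -0.947 -0.32   0.083]
 [ 1.    -0.002 -0.001  0.   ]
 [ 0.001 -0.32   0.947  0.03 ]
 [ 0.     0.     0.     1.   ]]
[  0.     0.   -73.7   45.83 -57.84  -1.53]
```

```bash
python3 -m handwheel '[[[0,0,-7,4,-3,-1.5,-1],[0,0,-14,8,-6,-1.5,-1],[0,0,-21,10.8,-9,-1.5,-1],[0,0,-28,13,-12.5,-1.5,-1],[0,0,-35,15,-16,-1.5,-1],[0,0,-42,17.5,-19.5,-1.5,-1],[0,0,-49,20,-23,-1.5,-1],[0,0,-56,22.5,-26.5,-1.5,-1]]]' 20; python3 -c "
from h import *
print(rel([.46,.05,.42],[180,0,90]))"
```

```text
clock: 1.97
tcp_pos: [0.3178, -0.3228, 0.4198]
orientation: [180.0, 0.0, 72.6]
force: [1.3, 0.9, -1.1]
opening: 0.0852
gripper_force: 0.0
[ 0.000e+00  0.000e+00 -1.740e+01  3.983e+01  2.430e+00 -3.000e-02]
```

```bash
python3 -m handwheel '[[[0,0,-5,4,0.3,0,-1],[0,0,-10,8,0.6,0,-1],[0,0,-15,12,0.9,0,-1],[0,0,-17.4,16,1.2,0,-1],[0,0,-17.4,20,1.5,0,-1],[0,0,-17.4,24,1.7,0,-1],[0,0,-17.4,28,2,0,-1],[0,0,-17.4,32,2.2,0,-1]]]'; python3 -m handwheel '[[[0,0,0,4,0,0,-1],[0,0,0,8,0,0,-1],[0,0,0,8,0,0,-1],[0,0,0,8,0,0,-1]]]'; python3 - <<'E'
from h import *
n="wrist"; C=cam(n); grab(n,"w1")
for l,z in (("rail_mid",.05),("tray_handle",.07),("tray_hinge",.014),("tray_far",.018),("piece_a",.018),("thumb_grip",.106),("magnifier",.06)):
    for r in env.pinpoint(n,l)[:3]: print(l,round(r["p"],2),np.round(r["at"]),onz(n,r["at"],z,C).round(4))
E
```

```text
clock: 2.63
tcp_pos: [0.436, -0.0244, 0.4202]
orientation: [179.9, 0.0, 89.7]
force: [0.7, -0.8, 0.3]
opening: 0.0854
gripper_force: 0.0
clock: 2.97
tcp_pos: [0.436, 0.0554, 0.4198]
orientation: [180.0, 0.0, 90.0]
force: [0.1, -0.2, -0.6]
opening: 0.0858
gripper_force: 0.0
rail_mid 0.83 [453. 166.] [0.6381 0.079  0.05  ]
tray_handle 0.69 [290. 199.] [0.4503 0.0463 0.07  ]
tray_hinge 0.63 [401. 182.] [0.5949 0.0527 0.014 ]
tray_far 0.78 [403. 179.] [0.5961 0.0567 0.018 ]
tray_far 0.67 [341. 300.] [ 0.5286 -0.1221  0.018 ]
tray_far 0.38 [285. 197.] [0.4459 0.0336 0.018 ]
piece_a 0.89 [226. 199.] [0.3694 0.0315 0.018 ]
piece_a 0.83 [232. 266.] [ 0.3721 -0.0656  0.018 ]
piece_a 0.68 [310. 220.] [0.4791 0.0026 0.018 ]
thumb_grip 0.96 [497.  51.] [0.6279 0.1905 0.106 ]
magnifier 0.84 [470.  65.] [0.6325 0.1848 0.06  ]
magnifier 0.69 [498.  54.] [0.6602 0.1958 0.06  ]
```

View pics/w1.png

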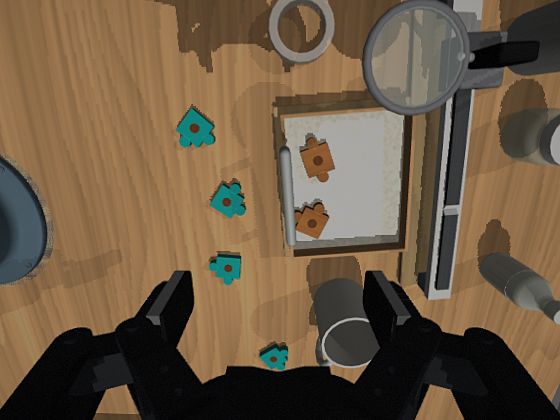

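```bash
python3 - <<'E'
from h import *
C=cam("wrist")
for l,p,z in (("h top",(286,148),.07),("h bot",(292,245),.07),("notch",(450,211),.056),("strip bot",(443,290),.056),("strip top",(459,90),.056),("rail Lbot",(428,299),.05),("rail Rbot",(449,297),.05),("railL",(446,100),.05),("grip far",(540,52),.13)):
    print(l,onz("wrist",p,z,C).round(4))
E
```

```text
h top [0.4459 0.0988 0.07  ]
h bot [ 0.4528 -0.0129  0.07  ]
notch [0.6411 0.0227 0.056 ]
strip bot [ 0.6516 -0.0863  0.056 ]
strip top [0.6284 0.1569 0.056 ]
rail Lbot [ 0.6373 -0.1039  0.05  ]
rail Rbot [ 0.6658 -0.1014  0.05  ]
railL [0.6191 0.147  0.05  ]
grip far [0.649 0.182 0.13 ]
```

```bash
python3 -c "
from h import *
print(rel([.449,.043,.32],[180,0,94.7]))"
```

```text
[-0.    0.   -5.1  -0.94  1.27  9.97]
```

```bash
python3 -m handwheel '[[[0,0,-5,-0.5,0.7,4,-1],[0,0,-5,-0.9,1.3,8,-1],[0,0,-5,-0.9,1.3,10,-1],[0,0,-5,-0.9,1.3,10,-1]]]'; python3 - <<'E'
from h import *
n="wrist"; C=cam(n); grab(n,"w2")
for l,z in (("rail_mid",.05),("tray_handle",.07),("tray_hinge",.014),("thumb_grip",.106)):
    for r in env.pinpoint(n,l)[:2]: print(l,round(r["p"],2),np.round(r["at"]),onz(n,r["at"],z,C).round(4))
print(rel([.449,.043,.223],[180,0,94.7]))
E
```

```text
clock: 3.7
tcp_pos: [0.4474, 0.0439, 0.3146]
orientation: [-179.4, -0.1, 94.6]
force: [-1.1, 0.5, 0.4]
opening: 0.0851
gripper_force: 0.0
rail_mid 0.77 [519. 193.] [0.641  0.0807 0.05  ]
tray_handle 0.64 [278. 224.] [0.4455 0.045  0.07  ]
tray_hinge 0.94 [439. 206.] [0.5978 0.0548 0.014 ]
tray_hinge 0.48 [515. 196.] [0.6687 0.0704 0.014 ]
[ 0.2   0.1   0.   -0.1  -0.16  9.91]
```

View pics/w2.png

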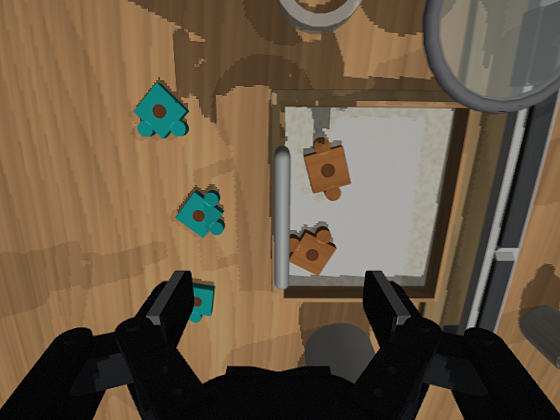

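```bash
python3 -m handwheel '[[[0,0,0,0,0,3.5,-1],[0,0,0,0,0,7,-0.5],[0,0,0,0,0,9.6,-0.3],[0,0,0,0,0,9.8,0],[0,0,0,0,0,9.8,0.5],[0,0,0,0,0,9.8,1],[0,0,0,0,0,9.8,1],[0,0,0,0,0,9.8,1]]]' 30; python3 -m handwheel '[[[0,0,0,0,0,0,1],[0,0,0,0,0,0,1],[0,0,0,0,0,0,1],[0,0,0,0,0,0,1]]]'
```

```text
clock: 4.62
tcp_pos: [0.4486, 0.0443, 0.2236]
orientation: [-179.6, 0.0, 94.8]
force: [-15.5, -3.0, 14.3]
opening: 0.0108
gripper_force: 29.2
clock: 4.95
tcp_pos: [0.4484, 0.0443, 0.2236]
orientation: [-179.6, 0.0, 94.8]
force: [-14.6, -2.6, 14.0]
opening: 0.011
gripper_force: 29.2
```

```bash
python3 -m handwheel '[[[0,0,0,0,0.26,-0.65,1],[0,0,0,0,0.55,-1.29,1],[0,0,0,0,0.86,-1.9,1],[0,0,0,0,1.2,-2.52,1],[0,0,0,0,1.57,-3.1,1],[0,0,0,0,1.96,-3.69,1],[0,0,0,0,1.96,-3.69,1]]]'
```

```text
clock: 5.53
tcp_pos: [0.4674, 0.0458, 0.2602]
orientation: [-179.4, 0.1, 94.8]
force: [-18.6, -5.1, 8.6]
opening: 0.011
gripper_force: 30.0
```

```bash
python3 -m handwheel '[[[0,0,0,0,0.4,-0.55,1],[0,0,0,0,0.8,-1.1,1],[0,0,0,0,1.25,-1.6,1],[0,0,0,0,1.7,-2.12,1],[0,0,0,0,2.2,-2.6,1],[0,0,0,0,2.75,-3.06,1],[0,0,0,0,3.08,-3.32,1],[0,0,0,0,3.08,-3.32,1]]]';  python3 -m handwheel '[[[0,0,0,0,0,0,1],[0,0,0,0,0,0,1],[0,0,0,0,0,0,1],[0,0,0,0,0,0,1],[0,0,0,0,0,0,1],[0,0,0,0,0,0,1],[0,0,0,0,0,0,1],[0,0,0,0,0,0,1]]]'; python3 - <<'E'
from h import *
a=grab("scene","s3"); b=grab("side","s3b"); w=grab("wrist","s3w")
z=lambda i,x,y:cv2.resize(i[y:y+100,x:x+130],(390,300),interpolation=3)
im=np.hstack([z(a,230,160),z(b,190,190)]); im=np.vstack([im,np.hstack([cv2.resize(w,(400,300)),np.zeros((300,380,3),np.uint8)])])
cv2.imwrite("pics/m3.png",im[:,:,::-1])
E
```

```text
clock: 6.2
tcp_pos: [0.4993, 0.0484, 0.296]
orientation: [-179.7, 0.1, 94.8]
force: [-19.1, -1.9, 20.7]
opening: 0.0107
gripper_force: 30.7
clock: 6.87
tcp_pos: [0.499, 0.0484, 0.2959]
orientation: [-179.7, 0.1, 94.8]
force: [-18.5, -2.6, 19.9]
opening: 0.0109
gripper_force: 30.7
```

View pics/m3.png

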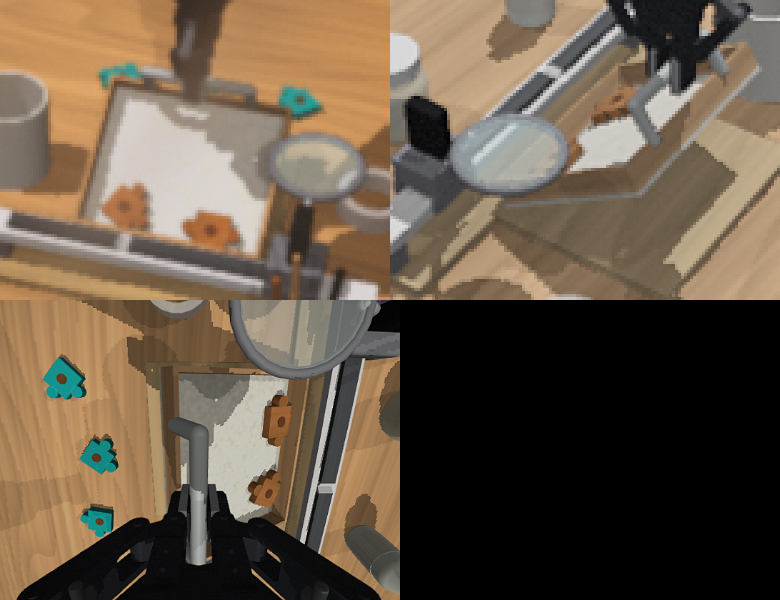

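The picture shows the tray tipped about 30° and both brown pieces, at scene crop (127,205) and (210,230), against the hinged wall. I'm lowering it now.

```bash
python3 -m handwheel '[[[0,0,0,0,-0.33,0.26,1],[0,0,0,0,-0.88,0.72,1],[0,0,0,0,-1.38,1.2,1],[0,0,0,0,-1.83,1.72,1],[0,0,0,0,-2.28,2.22,1],[0,0,0,0,-2.68,2.77,1],[0,0,0,0,-3.08,3.32,1],[0,0,0,0,-3.08,3.32,1]]]';  python3 -m handwheel '[[[0,0,0,0,-0.39,0.59,1],[0,0,0,0,-0.76,1.17,1],[0,0,0,0,-1.1,1.79,1],[0,0,0,0,-1.41,2.4,1],[0,0,0,0,-1.7,3.04,1],[0,0,0,0,-1.96,3.66,1],[0,0,0,0,-1.96,3.69,1],[0,0,0,0,-1.96,3.69,1]]]'; 
```

```text
clock: 7.68
tcp_pos: [0.4666, 0.0458, 0.259]
orientation: [-179.5, 0.1, 94.8]
force: [-15.6, -5.5, 8.4]
opening: 0.0107
gripper_force: 30.5
clock: 8.35
tcp_pos: [0.4483, 0.0443, 0.2231]
orientation: [-179.7, 0.0, 94.8]
force: [-12.0, -3.0, 8.3]
opening: 0.0107
gripper_force: 31.5
```

```bash
python3 -m handwheel '[[[0,0,0,0,0,0,0.5],[0,0,0,0,0,0,0],[0,0,0,0,0,0,-0.4],[0,0,0,0,0,0,-0.4],[0,0,0,0,0,-3,-0.4],[0,0,0,0,0,-7,-1],[0,0,0,0,0,-11,-1],[0,0,0,0,0,-15,-1]]]'; python3 - <<'E'
from h import *
n="wrist"; C=cam(n); w=grab(n,"w4"); cv2.imwrite("pics/w4.png",w[:,:,::-1])
for l,z in (("tray_handle",.07),("piece_a",.018),("thumb_grip",.106)):
    for r in env.pinpoint(n,l)[:3]: print(l,round(r["p"],2),np.round(r["at"]),onz(n,r["at"],z,C).round(4))
print(rel([.60,.165,.40],[180,0,4.7]))
print(rel([.60,.165,.40],[180,0,-175.3]), env.observe()["q"])
E
```

```text
clock: 9.02
tcp_pos: [0.4489, 0.0445, 0.3738]
orientation: [180.0, 0.0, 94.7]
force: [0.9, -0.3, 0.6]
opening: 0.0854
gripper_force: 0.0
tray_handle 0.94 [278. 203.] [0.4496 0.0446 0.07  ]
piece_a 0.98 [398. 154.] [0.5767 0.094  0.018 ]
piece_a 0.94 [383. 229.] [0.5765 0.007  0.018 ]
piece_a 0.83 [205. 272.] [ 0.3686 -0.0668  0.018 ]
thumb_grip 0.56 [540.  50.] [0.632  0.1881 0.106 ]
[ 0.2  -0.1  90.   10.77 16.   -2.62]
[  0.1    0.2  -90.    10.77  16.    -2.62] [-8.79143761e+00 -1.19965519e+01  1.19039675e+02  2.87693340e-03
  7.27330797e+01 -1.35200454e+01]
```

View pics/w4.png

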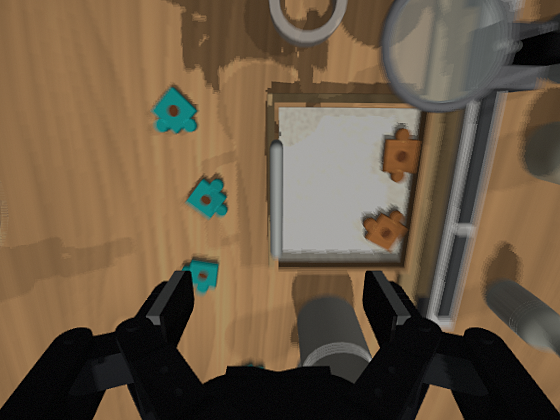

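Both pieces lie against the hinged wall at (402,157) and (385,231). The tray is level, and the notch shows at (463,229).

```bash
python3 -c "
from h import *
print(rel([.629,.183,.40],[180,0,-175.3]))"
python3 -m handwheel '[[[0,0,-7,1.5,2,-2.6,-1],[0,0,-14,3,4,-2.6,-1],[0,0,-21,4.5,6,-2.6,-1],[0,0,-28,6,8,-2.6,-1],[0,0,-35,7.5,10,-2.6,-1],[0,0,-42,9,12,-2.6,-1],[0,0,-49,10.5,14,-2.6,-1],[0,0,-56,12,16.5,-2.6,-1]]]'; python3 -c "
from h import *
print(rel([.629,.183,.40],[180,0,-175.3]))"
```

```text
[  0.1    0.2  -90.    12.33  19.04  -2.61]
clock: 9.88
tcp_pos: [0.6039, 0.1786, 0.3946]
orientation: [-179.8, -0.2, 151.1]
force: [0.2, -0.1, -0.3]
opening: 0.0853
gripper_force: 0.0
[ -0.1   -0.3  -33.6   -1.98   1.6   -0.55]
```

```bash
python3 -m handwheel '[[[0,0,-7,-2,1.6,-0.5,-1],[0,0,-14,-2,1.6,-0.5,-1],[0,0,-21,-2,1.6,-0.5,-1],[0,0,-28,-2,1.6,-0.5,-1],[0,0,-33.6,-2,1.6,-0.5,-1],[0,0,-33.6,-2,1.6,-0.5,-1],[0,0,-33.6,-2,1.6,-0.5,-1]]]'; python3 - <<'E'
from h import *
n="wrist"; C=cam(n); w=grab(n,"w5")
for l,z in (("thumb_grip",.106),("magnifier",.06)):
    for r in env.pinpoint(n,l)[:3]: print(l,round(r["p"],2),np.round(r["at"]),onz(n,r["at"],z,C).round(4))
for r in env.search_frame(n,"thumb_grip")[:3]: print(r)
print(env.observe()["q"].round(1))
E
```

```text
clock: 10.47
tcp_pos: [0.6288, 0.1817, 0.4004]
orientation: [-180.0, -0.2, -175.8]
force: [0.1, 0.3, -0.7]
opening: 0.0853
gripper_force: 0.0
thumb_grip 0.72 [282. 209.] [0.632  0.1858 0.106 ]
magnifier 0.79 [282. 195.] [0.6303 0.1863 0.06  ]
{'rect': [206.0, 134.3, 49.2, 28.8], 'p': 0.64}
{'rect': [282.6, 145.1, 109.7, 177.1], 'p': 0.58}
[  6.2  14.8  88.6   0.   76.6 -88. ]
```

View pics/w5.png

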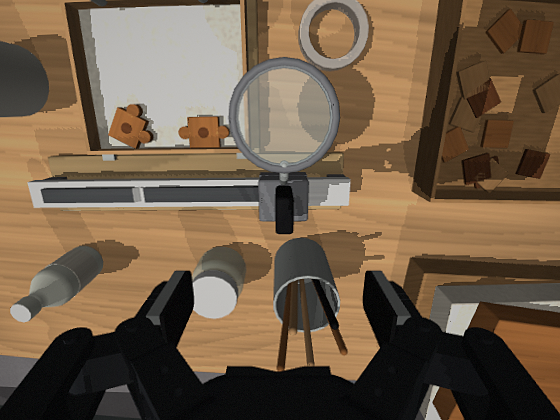

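```bash
python3 - <<'E'
from h import *
C=cam("wrist")
for l,p,z in (("grip",(284.5,205),.106),("gripL",(275,232),.13),("gripR",(294,232),.13),("notch",(139.5,191),.056),("notch",(139.5,201),.056),("railL",(30,193),.05),("railR",(350,192),.05),("striptopL",(42,195),.056)): print(l,onz("wrist",p,z,C).round(4))
print(rel([.631,.185,.263],[180,0,-175.3]))
E
```

```text
grip [0.6291 0.188  0.106 ]
gripL [0.6469 0.1806 0.13  ]
gripR [0.6457 0.1971 0.13  ]
notch [0.6398 0.0307 0.056 ]
notch [0.6513 0.0298 0.056 ]
railL [ 0.6526 -0.0999  0.05  ]
railR [0.626 0.262 0.05 ]
striptopL [ 0.652  -0.0811  0.056 ]
[-0.   -0.   -0.5  -0.24  0.31 13.91]
```

```bash
python3 -m handwheel '[[[0,0,0,-0.1,0.3,3.5,-1],[0,0,0,-0.15,0.6,7,-1],[0,0,0,-0.15,0.6,10.5,-0.6],[0,0,0,-0.15,0.6,13,-0.3],[0,0,0,-0.15,0.6,13.6,-0.3],[0,0,0,-0.15,0.6,13.6,-0.3]]]'; python3 - <<'E'
from h import *
C=cam("wrist");w=grab("wrist","w6")
E
```

```text
clock: 11.17
tcp_pos: [0.6293, 0.1877, 0.2642]
orientation: [-180.0, -0.3, -175.7]
force: [-0.4, 0.5, 0.7]
opening: 0.0555
gripper_force: 0.0
```

View pics/w6.png

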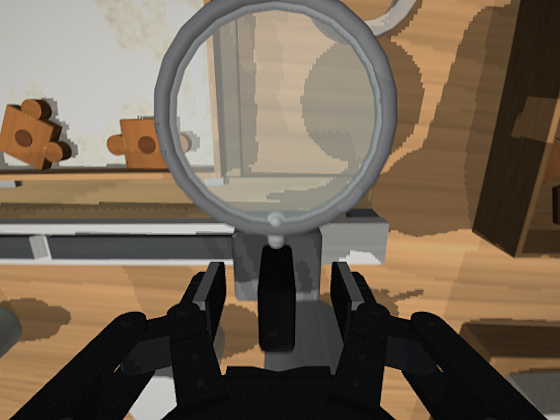

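The black grip at (277,300) sits centred between the fingers, which are at 222 and 335, and the notch shows at (40,247). I'm closing on it.

```bash
python3 -m handwheel '[[[0,0,0,0,0,0,0.3],[0,0,0,0,0,0,1],[0,0,0,0,0,0,1],[0,0,0,0,0,0,1],[0,0,0,0,0,0,1],[0,0,0,0,0,0,1]]]' 40; python3 - <<'E'
from h import *
C=cam("wrist")
print(onz("wrist",(40,247),.056,C))
E
```

```text
clock: 11.72
tcp_pos: [0.6309, 0.1878, 0.2691]
orientation: [-180.0, 0.2, -175.7]
force: [-0.2, -0.9, 6.4]
opening: 0.0155
gripper_force: 40.7
[0.64890439 0.02473888 0.056     ]
```

```bash
python3 -m handwheel '[[[0,0,0,0,-1,-0.3,1],[0,0,0,0,-3,-0.3,1],[0,0,0,0,-5,-0.3,1],[0,0,0,0,-7,-0.3,1],[0,0,0,0,-9,-0.3,1],[0,0,0,0,-11,-0.3,1],[0,0,0,0,-12.5,-0.3,1],[0,0,0,0,-12.5,-0.3,1]]]'; python3 - <<'E'
from h import *
C=cam("wrist"); grab("wrist","w7"); s=env.observe(); print(s["tcp_pos"],s["force"])
for r in env.pinpoint("wrist","rail_mid")[:2]: print(r,onz("wrist",r["at"],.05,C))
E
```

```text
clock: 12.38
tcp_pos: [0.6405, 0.0611, 0.2692]
orientation: [-179.9, 0.3, -175.8]
force: [10.5, -3.0, -9.4]
opening: 0.0157
gripper_force: 41.8
[0.64050627 0.06151352 0.26917742] [ 11.65103861  -4.41262379 -10.91950351]
{'at': [304.4, 236.1], 'p': 0.67} [0.63970877 0.07899867 0.05      ]
{'at': [434.9, 318.4], 'p': 0.34} [0.70135485 0.1866046  0.05      ]
```

View pics/w7.png

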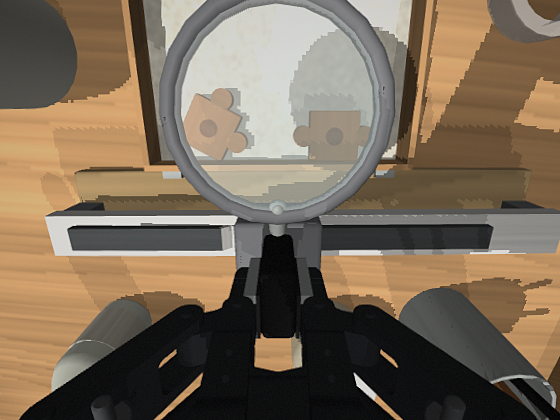

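```bash
python3 - <<'E'
from h import *
C=cam("wrist")
for p in ((222,228),(222,249),(233,232),(68,238),(493,238)): print(p,onz("wrist",p,.056,C).round(4))
w=cv2.imread("pics/w7.png"); print(w[238,205:245].mean(1).astype(int))
g=w.mean(2);print(g[234,205:245].astype(int))
E
```

```text
(222, 228) [0.6354 0.0241 0.056 ]
(222, 249) [0.6506 0.0242 0.056 ]
(233, 232) [0.6377 0.0314 0.056 ]
(68, 238) [ 0.6506 -0.0808  0.056 ]
(493, 238) [0.6295 0.2065 0.056 ]
[ 82  82  80  81  81  80  81  82  82  81  81  82  82  81  79  72 108 159
 172 166 163 164 169 169 167 162 164 201 222 149  88 112 116 119 119 119
 120 119 119 120]
[ 81  81  82  81  81  81  81  83  78  82  81  82  80  81  78  72 134 171
 168 166 164 166 169 169 166 159 162 201 209 138  96 113 117 119 119 120
 120 118 119 121]
```

```bash
python3 -m handwheel '[[[0,0,0,-0.2,-0.6,0.2,1],[0,0,0,-0.2,-1.2,0.2,1],[0,0,0,-0.2,-1.8,0.2,1],[0,0,0,-0.2,-2.3,0.2,1],[0,0,0,-0.2,-2.3,0.2,1],[0,0,0,-0.2,-2.3,0.2,1]]]'; for i in 1; do python3 -m handwheel '[[[0,0,0,0,-0.15,0,1],[0,0,0,0,-0.15,0,1],[0,0,0,0,-0.15,0,1]]]'; python3 -m handwheel '[[[0,0,0,0,-0.15,0,1],[0,0,0,0,-0.15,0,1],[0,0,0,0,-0.15,0,1]]]'; python3 -m handwheel '[[[0,0,0,0,-0.15,0,1],[0,0,0,0,-0.15,0,1],[0,0,0,0,-0.15,0,1]]]';python3 -m handwheel '[[[0,0,0,0,-0.15,0,1],[0,0,0,0,-0.15,0,1],[0,0,0,0,-0.15,0,1]]]'; done
```

```text
clock: 12.98
tcp_pos: [0.6433, 0.0397, 0.2691]
orientation: [-179.9, -0.0, -175.7]
force: [-4.3, -4.6, 6.0]
opening: 0.0159
gripper_force: 44.1
clock: 13.23
tcp_pos: [0.6434, 0.039, 0.2691]
orientation: [180.0, -0.0, -175.7]
force: [-4.8, 0.1, 5.7]
opening: 0.0152
gripper_force: 44.2
clock: 13.48
tcp_pos: [0.6435, 0.0376, 0.2691]
orientation: [180.0, -0.0, -175.6]
force: [-5.0, 0.1, 5.9]
opening: 0.0155
gripper_force: 44.2
clock: 13.73
tcp_pos: [0.6436, 0.0361, 0.2691]
orientation: [180.0, -0.0, -175.6]
force: [-4.9, 1.9, 6.4]
opening: 0.0155
gripper_force: 44.2
clock: 13.98
tcp_pos: [0.6437, 0.0344, 0.2691]
orientation: [-180.0, -0.0, -175.6]
force: [-5.3, -0.7, 5.5]
opening: 0.0155
gripper_force: 44.1
```

```bash
python3 -m handwheel '[[[0,0,0,0,-0.1,0,1],[0,0,0,0,-0.1,0,1],[0,0,0,0,-0.1,0,1]]]'|sed -n 2,4p; python3 -m handwheel '[[[0,0,0,0,-0.1,0,1],[0,0,0,0,-0.1,0,1],[0,0,0,0,-0.1,0,1]]]'|sed -n 2,4p; python3 -m handwheel '[[[0,0,0,0,-0.1,0,1],[0,0,0,0,-0.1,0,1],[0,0,0,0,-0.1,0,1]]]'|sed -n 2,4p;python3 -m handwheel '[[[0,0,0,0,-0.1,0,1],[0,0,0,0,-0.1,0,1],[0,0,0,0,-0.1,0,1]]]'|sed -n 2,4p
```

```text
tcp_pos: [0.6438, 0.0331, 0.2691]
orientation: [-180.0, -0.0, -175.7]
force: [-4.3, -1.9, 5.9]
tcp_pos: [0.6439, 0.0318, 0.2691]
orientation: [-179.9, -0.0, -175.7]
force: [-3.6, -2.5, 6.0]
tcp_pos: [0.644, 0.0309, 0.2691]
orientation: [-179.9, -0.0, -175.7]
force: [-5.1, -1.8, 6.9]
tcp_pos: [0.6441, 0.0299, 0.2691]
orientation: [-179.9, -0.0, -175.7]
force: [-4.4, -2.3, 5.9]
```

```bash
python3 -m handwheel '[[[0,0,0,0,-0.1,0,1],[0,0,0,0,-0.1,0,1],[0,0,0,0,-0.1,0,1]]]'|sed -n 2,4p; python3 -m handwheel '[[[0,0,0,0,-0.1,0,1],[0,0,0,0,-0.1,0,1],[0,0,0,0,-0.1,0,1]]]'|sed -n 2,4p; python3 -m handwheel '[[[0,0,0,0,-0.1,0,1],[0,0,0,0,-0.1,0,1],[0,0,0,0,-0.1,0,1]]]'|sed -n 2,4p
```

```text
tcp_pos: [0.6441, 0.0295, 0.2691]
orientation: [180.0, -0.0, -175.7]
force: [-4.7, 0.8, 6.7]
tcp_pos: [0.6441, 0.0291, 0.2691]
orientation: [179.9, -0.0, -175.6]
force: [-4.3, 3.5, 5.7]
tcp_pos: [0.6441, 0.0288, 0.2691]
orientation: [179.8, -0.0, -175.6]
force: [-4.6, 7.2, 5.3]
```

The force turned from a −2.5 N pull to a +7 N holdback at y ≈ 0.029, so the ball is in the notch. I'm easing off the push and checking.

```bash
python3 -m handwheel '[[[0,0,0,0,0.15,0,1],[0,0,0,0,0.15,0,1],[0,0,0,0,0.15,0,1],[0,0,0,0,0.15,0,1],[0,0,0,0,0.15,0,1],[0,0,0,0,0.15,0,1]]]'; python3 - <<'E'
from h import *
a=grab("scene","s8"); b=grab("side","s8b"); w=grab("wrist","w8")
z=lambda i,x,y:cv2.resize(i[y:y+100,x:x+130],(390,300),interpolation=3)
im=np.vstack([np.hstack([z(a,230,160),z(b,190,190)]),np.hstack([cv2.resize(w,(400,300)),cv2.resize(a,(380,300))])])
cv2.imwrite("pics/m8.png",im[:,:,::-1])
E
```

```text
clock: 16.23
tcp_pos: [0.6441, 0.0293, 0.2691]
orientation: [180.0, -0.0, -175.6]
force: [-4.3, 2.1, 6.3]
opening: 0.0152
gripper_force: 44.2
```

View pics/m8.png

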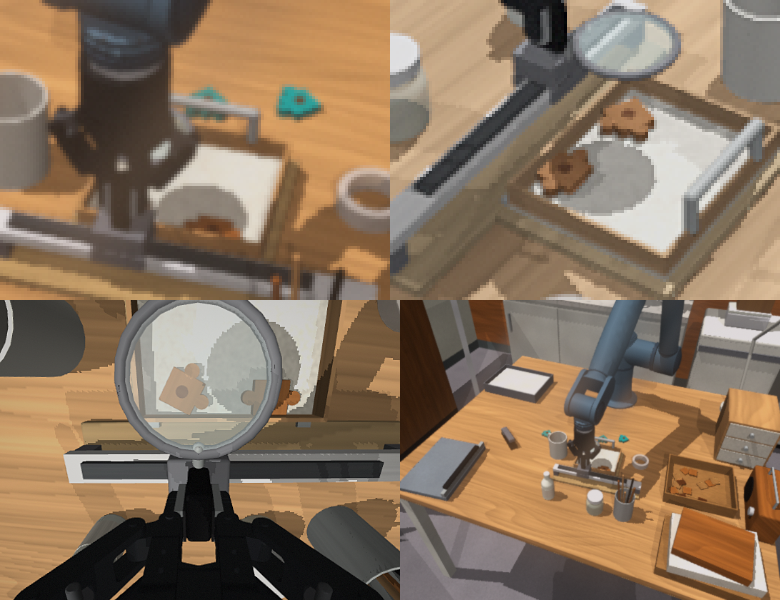

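The tray is level with both pieces against its hinged wall, at side crop (627,118) and (565,172). The carriage covers the notch and the fingers still hold the grip.

```bash
python3 -c "
from cell import env
print(env.close_job())"
```

```text
the job is handed in; nothing more can be done
None
```

I handed the job in at about 16 s, with no verdict returned: the tray was tipped to about 30° and lowered level with both pieces against the hinged side, and the magnifier is held at the notch, where I felt the ball catch.

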